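# Eject the cream pickup from the bench dock

### The job

Eject the cream guitar pickup from the mint-green dock: push the orange tab of its bay's spring slide fully home so that the pickup drops flat into the catch tray, then let the slide spring all the way back. Leave the black and the nickel pickup where they are, in their bays.

Things in the scene. Friction and masses are not known exactly. Their poses are not given: they have to be found in the camera images.
- dock: Mint-green fixture fixed to the table, 290 x 290 mm, origin on the table on its mid line; x = ejecting direction (from tabs to tray), y across 3 bays, z up. White-walled bays (60 mm high) at y = 88, 0, -88 mm, floor z = 30, x = -8 to a drop-off edge at 50. Rear walls x = -14 to -8, 54 high. Deck behind, z = 30, to x = -125. Felt catch tray in front, z = 18, x = 50 to 157, y = -139 to 139, rim 40 high.
- pickup_cream: Guitar pickup, cream-coloured, dark pole screws: the one to eject. Rounded block 38 mm (x) by 69 mm (y) by 21 mm high, 0.09 to 0.18 kg, origin at the centre of its underside, z up. Starts in any one of the three bays, its origin at x = 20 mm in the dock's frame, axes along the dock's. Two small sprung brass pins at the bay's mouth (x = 46 mm) hold it back until it is pushed.
- pickup_black: Guitar pickup, black, bright pole screws. Rounded block 38 mm (x) by 69 mm (y) by 21 mm high, 0.09 to 0.18 kg, origin at the centre of its underside, z up. Starts in any one of the three bays, its origin at x = 20 mm in the dock's frame, axes along the dock's. Two small sprung brass pins at the bay's mouth (x = 46 mm) hold it back until it is pushed.
- pickup_nickel: Guitar pickup, bright metal cover, dark pole screws. Rounded block 38 mm (x) by 69 mm (y) by 21 mm high, 0.09 to 0.18 kg, origin at the centre of its underside, z up. Starts in any one of the three bays, its origin at x = 20 mm in the dock's frame, axes along the dock's. Two small sprung brass pins at the bay's mouth (x = 46 mm) hold it back until it is pushed.
- tab_left (a point): Top centre of the upright orange tab of the spring slide of the bay at y = 88 mm. At rest x = -105, z = 96 mm in the dock's frame; fully home x = -45, 25 mm free to the rear wall. Tab 12 mm thick (x), 44 wide (y), 62 tall. Push its back (dock's -x) face along the dock's x, 2 to 15 N; the pickup meets the pusher after 1 to 4 mm and drops at about 53 mm. Springs back when let go.
- tab_middle (a point): Top centre of the upright orange tab of the spring slide of the bay at y = 0 mm. At rest x = -105, z = 96 mm in the dock's frame; fully home x = -45, 25 mm free to the rear wall. Tab 12 mm thick (x), 44 wide (y), 62 tall. Push its back (dock's -x) face along the dock's x, 2 to 15 N; the pickup meets the pusher after 1 to 4 mm and drops at about 53 mm. Springs back when let go.
- tab_right (a point): Top centre of the upright orange tab of the spring slide of the bay at y = -88 mm. At rest x = -105, z = 96 mm in the dock's frame; fully home x = -45, 25 mm free to the rear wall. Tab 12 mm thick (x), 44 wide (y), 62 tall. Push its back (dock's -x) face along the dock's x, 2 to 15 N; the pickup meets the pusher after 1 to 4 mm and drops at about 53 mm. Springs back when let go.
There are look-alikes about, which are no part of the job. What is shaped like the pickup_cream but blue or purple is not meant.

How it is judged (in metres and radians):
On the way:
1. the cream pickup's own slide is pushed home (beyond 48 of 60 mm) behind it (x of pickup_cream in the frame of dock above 0.045 m and height (world z) of pickup_cream below 0.04 m and ((x of tab_left in the frame of dock above -0.057 m and horizontal distance between tab_left and pickup_cream below 0.145 m) or (x of tab_middle in the frame of dock above -0.057 m and horizontal distance between tab_middle and pickup_cream below 0.145 m) or (x of tab_right in the frame of dock above -0.057 m and horizontal distance between tab_right and pickup_cream below 0.145 m))), for 0.05 s.
At the end, for the whole second after the job is handed in: The cream pickup rests upright (within 10 degrees) on the tray's felt: origin 52 to 155 mm along the dock's x, within 138 mm of its mid line, 12 to 26 mm above the table. All slides are within 8 mm of rest. The black and nickel pickups are within 10 mm of their starts (x of pickup_cream in the frame of dock between 0.052 and 0.155 m and y of pickup_cream in the frame of dock between -0.138 and 0.138 m and height (world z) of pickup_cream between 0.012 and 0.026 m and angle between pickup_cream's own z axis and vertical below 0.18 rad and linear speed of pickup_cream below 0.02 m/s and x of each of tab_left, tab_middle, tab_right in the frame of dock below -0.097 m and distance of each of pickup_black, pickup_nickel from where it was at the start of the episode below 0.01 m); the robot touches nothing.
It fails at once if the black or the nickel pickup is moved more than 15 mm (distance of any of pickup_black, pickup_nickel from where it was at the start of the episode above 0.015 m).
It fails at once if the cream pickup is lifted out of the dock (height (world z) of pickup_cream above 0.055 m).
It also fails if it takes over 32 s, if anything falls off the work surface, if the arm or the gripper's body presses on something with over 40 N, if the wrist force passes 120 N, or if a joint passes its speed limit or range.

### The arm

A 6-joint arm with a two-finger parallel gripper is mounted at the origin on the work surface. World frame = base frame: x ahead of the robot, y to its left, z up, the work surface at z = 0. Lengths are in mm, angles in rad, forces in N, time in s.
With the tool pointing down it reaches from about 350 to 775 mm from the base axis. Payload 7.3 kg.
Tool frame: the origin (TCP) lies between the finger pads; the fingertips stand 14 mm ahead of it and the grasp point (between the pads) lies 5 mm behind it; z points along the fingers, y is the line along which they close (so a half turn about z gives the same grasp; the last joint's range is limited). The gripper opens to 92 mm and grips with 3 to 60 N. Pads are 19 mm wide; open, the fingers measure 130 mm over their backs; the gripper's body (75 mm by 190 mm) begins 47 mm behind the grasp point.
Start: joints at [-1.38, 0.342, 1.524, -0, 1.275, -0.146], TCP at [173.519, -495.515, 240.741] pointing down, gripper open.
Joint ranges: [-2.53, 2.53], [-0.77, 2.02], [0.04, 2.7], [-1, 4.14], [0.28, 2.66], [-3.11, 3.11]. Speed limits (rad/s): [2.57, 2.57, 3.14, 3.14, 3.14, 3.14].

### API

Orientations are given as [roll, pitch, yaw] about the fixed x, y, z axes, in that order (R = Rz(yaw) Ry(pitch) Rx(roll)).
In Python, from plant import get_obs, cams, close_job gives the robot as it stands. The module is installed in compiled form; this text tells all that it offers.
- The arm moves only by the shell command python3 -m creep 'ROWS'. ROWS is JSON, a list of rows, each an object of numbers: "hand": the opening, from 0 (shut) to 1 (fully open); "tx", "ty", "tz": the shift along the tool's x, y, z in m; "spin": the turn about the tool's z in degrees. In form: [{"hand": .., "tx": .., "ty": .., "tz": .., "spin": ..}, ...]. A call has 1 to 5 rows; each row shifts and turns the commanded pose from where the row before left it, along the tool's axes as they then stand; what a row does not reach is not made up. A row lasts 1/8 s, in which the tool goes at most 62.5 mm and 10.7 degrees, less where a joint would pass 70% of its speed; a pose out of reach is approached as far as the arm can. A call is refused whole if a number of a shift passes 0.0625 or a number of a turn 10.7, either way. A call with a gripper value outside its range is refused whole. The fingers move at their own pace and stop on an object; the grip force is fixed at half the most. Time passes only in rows, so rows that do not move let the fingers close. It gives the time, the measured TCP pose, the force, the opening and the grip force at its end, in the units of the state.
- get_obs(): the state, without advancing time (a new reading comes with each control period).
- cams.capture(name): name is "scene" or "top" or "wrist"; returns a dict with "color" (420x560x3 uint8, red, green, blue), "K" (3x3 intrinsics, pixels), "R" (3x3) and "t" (3): a world point X has camera coordinates R X + t. Camera axes: x right, y down, z forward; pixel columns grow to the right and rows downward; lengths in mm; the calibration is good to about 2 mm. A picture is of the moment at which its call begins. There is no depth.
- close_job(): hands the job in; it is judged then, once.
The state is a dict: "time": time; "joint_positions": joint angles; "dq": joint speeds; "tau": joint torques, N m; "tool_pos": TCP position; "tcp_rot": TCP orientation; "contact_force": force on the tool from outside, world axes, zero at the start; "moment": the same for the moment, N m; "grip_width": finger opening in mm; "finger_force": force on a finger pad.
Only numpy, scipy, OpenCV 4.12 (cv2) and the standard library are available. Lean on these libraries where they do the work, as an engineer would, in place of code of your own. Each camera call takes 0.05 s, during which the arm holds its last target. There are 200 camera calls.

## Working session

There is one attempt and no reset: what is moved stays moved. The work goes in short steps, Python scripts to look and compute and a shell command to move; the robot and the scene stay as the last step left them, time stands still between calls to the robot, and variables do not carry over. Pictures are saved under pics/ and viewed, at most 10 in all, crops included, and the job is handed in when it is done.

```bash
mkdir -p pics
python3 - <<'E'
from plant import get_obs,cams
import cv2,pickle
d={}
for n in("scene","top"):
    c=cams.capture(n);d[n]=c;cv2.imwrite(f"pics/{n}0.png",c["color"][:,:,::-1]);print(n,c["K"].tolist(),c["t"])
pickle.dump(d,open("c0.pkl","wb"))
o=get_obs();print(o["time"],o["tool_pos"],o["tcp_rot"],o["grip_width"])
E
```

```text
scene [[514.7162391362519, 0.0, 286.871262334327], [0.0, 514.7162391362519, 213.8761756140705], [0.0, 0.0, 1.0]] [-310.10118177 -211.15307372 1283.72875707]
top [[431.0256084333653, 0.0, 282.3263002656855], [0.0, 431.0256084333653, 207.3807914838988], [0.0, 0.0, 1.0]] [-58.19614426 561.11038038 845.51097419]
0.1 [ 173.44622811 -495.16065369  240.13694624] [-3.14027618e+00 -1.75364010e-04  3.36831087e-01] 91.66214491902952
```

View pics/top0.png

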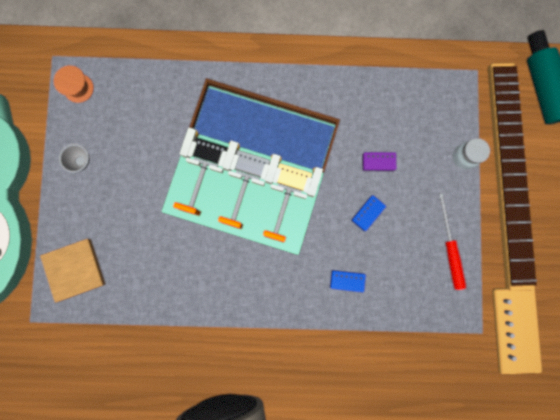

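View pics/scene0.png

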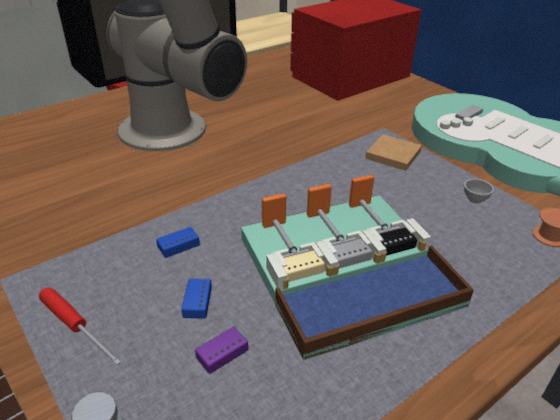

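The top picture shows the dock with black at (208,152), nickel at (250,165) and cream at (293,178). The cream pickup's tab is at (275,236). The blue blocks (368,213) and (348,281) and the purple one (379,161) lie outside the dock and are look-alikes. I'll fit the dock pose from the three orange tabs in both views and enlarge the cream bay to check it.

```bash
cat > h.py <<'E'
import numpy as np,cv2
from scipy.optimize import least_squares
from scipy.spatial.transform import Rotation as Ro
def proj(c,P):
    q=(c["R"]@np.atleast_2d(P).T+c["t"].reshape(3,1)).T; q=q@c["K"].T; return q[:,:2]/q[:,2:]
def blobs(c,box):
    h=cv2.cvtColor(c["color"],cv2.COLOR_RGB2HSV); m=cv2.inRange(h,(4,180,120),(16,255,255))
    x0,y0,x1,y1=box; k=np.zeros_like(m);k[y0:y1,x0:x1]=m[y0:y1,x0:x1]
    n,_,s,ce=cv2.connectedComponentsWithStats(k); i=[j for j in range(1,n) if s[j,4]>60]
    return ce[i],s[i,4]
def d2w(p,P):
    a=p[2];R=np.array([[np.cos(a),-np.sin(a)],[np.sin(a),np.cos(a)]]);P=np.atleast_2d(P).astype(float)
    return np.c_[P[:,:2]@R.T+p[:2],P[:,2]]
def tabc(c,p,y,x=-105):
    B=[[x+i,y+j,k] for i in(-6,6) for j in(-22,22) for k in(34,96)]
    h=cv2.convexHull(proj(c,d2w(p,B)).astype(np.float32));M=cv2.moments(h);return np.array([M["m10"],M["m01"]])/M["m00"],M["m00"]
E
python3 - <<'E'
from h import *; import pickle
d=pickle.load(open("c0.pkl","rb"))
T,ta=blobs(d["top"],(160,180,310,260));S,sa=blobs(d["scene"],(240,160,400,240))
T=T[np.argsort(T[:,0])];S=S[np.argsort(-S[:,0])];print(T,ta,S,sa)
ys=(88,0,-88)
f=lambda p:np.concatenate([np.r_[tabc(d["top"],p,y)[0]-T[i],tabc(d["scene"],p,y)[0]-S[i]] for i,y in enumerate(ys)])
r=least_squares(f,[500,0,-.25],x_scale=[100,100,.3],diff_step=1e-4);p=r.x
print(p,r.fun.round(1)); np.save("p.npy",p)
print("areas",[tabc(d[n],p,0)[1] for n in("top","scene")])
print("tab right rest",d2w(p,[[-105,-88,96],[-150,-88,96],[-45,-88,96]]))
im=d["top"]["color"].copy()
for n,pts in (("r",[[-125,-145,30],[-125,145,30],[157,145,40],[157,-145,40],[20,-88,51],[20,0,51],[20,88,51]]),):
    for u in proj(d["top"],d2w(p,pts)): cv2.circle(im,tuple(int(v) for v in u.round()),1,(255,0,0),-1)
cv2.imwrite("pics/chk.png",cv2.resize(im[60:270,150:390],None,fx=2.8,fy=2.8)[:,:,::-1])
E
```

```text
[] [] [[362.06909091 187.44363636]
 [319.51779935 197.72491909]
 [274.09235669 208.53503185]] [275 309 314]Traceback (most recent call last):
  File "<stdin>", line 7, in <module>
    return func(*args, **kwargs)
    vector_fun = VectorFunction(
        fun_wrapped,
    ...<6 lines>...
        workers=workers
    )
    self._update_fun()
    ~~~~~~~~~~~~~~~~^^
    self.f = self.fun_wrapped(xp_copy(self.x))
             ~~~~~~~~~~~~~~~~^^^^^^^^^^^^^^^^^
    return np.atleast_1d(self.fun(x))
                         ~~~~~~~~^^^
    return self.f(x, *self.args, **self.kwargs)
           ~~~~~~^^^^^^^^^^^^^^^^^^^^^^^^^^^^^^
  File "<stdin>", line 6, in <lambda>
IndexError: index 0 is out of bounds for axis 0 with size 0
```

```bash
sed -i 's/(4,180,120),(16,255,255)/(3,150,100),(20,255,255)/' h.py
cat > fit.py <<'E'
from h import *; import pickle
d=pickle.load(open("c0.pkl","rb"))
T,ta=blobs(d["top"],(160,180,310,260));S,sa=blobs(d["scene"],(240,160,400,235))
T=T[np.argsort(T[:,0])];S=S[np.argsort(-S[:,0])];print(T,ta,S,sa)
ys=(88,0,-88)
f=lambda p:np.concatenate([np.r_[tabc(d["top"],p,y)[0]-T[i],tabc(d["scene"],p,y)[0]-S[i]] for i,y in enumerate(ys)])
r=least_squares(f,[500,0,-.25],x_scale=[100,100,.3],diff_step=1e-4);p=r.x
print(p,r.fun.round(1)); np.save("p.npy",p)
print("areas",[tabc(d[n],p,0)[1] for n in("top","scene")])
print("tab right rest",d2w(p,[[-105,-88,96],[-150,-88,96],[-45,-88,96]]))
im=d["top"]["color"].copy()
for u in proj(d["top"],d2w(p,[[-125,-145,30],[-125,145,30],[157,145,40],[157,-145,40],[20,-88,51],[20,0,51],[20,88,51]])): cv2.circle(im,tuple(int(v) for v in u.round()),1,(255,0,0),-1)
cv2.imwrite("pics/chk.png",cv2.resize(im[60:270,150:390],None,fx=2.8,fy=2.8)[:,:,::-1])
E
python3 -c "
from h import *;import pickle
d=pickle.load(open('c0.pkl','rb'));h=cv2.cvtColor(d['top']['color'],cv2.COLOR_RGB2HSV);print(h[236,270:281].tolist(),h[209,185].tolist())"
python3 fit.py
```

```text
[[18, 250, 248], [19, 248, 250], [19, 245, 250], [19, 255, 250], [19, 254, 251], [18, 255, 250], [18, 255, 250], [17, 255, 249], [17, 255, 248], [17, 255, 247], [16, 255, 243]] [18, 255, 249]
[[185.80147059 208.13235294]
 [229.76190476 221.87301587]
 [273.98347107 235.7107438 ]] [136 126 121] [[361.18819188 189.62361624]
 [318.64455782 199.15306122]
 [273.78041074 209.17693523]] [542 588 633]
[ 6.27535770e+02  2.87988158e+01 -2.76465858e-01] [ 0.5  0.6  0.   0.7 -0.1  0.4  0.3  0.6 -0.5  0.3  0.3  0.5]
areas [188.096519421204, 759.1555346539244]
tab right rest [[502.50277501 -27.19895274  96.        ]
 [459.21159986 -14.91586868  96.        ]
 [560.22434187 -43.57639816  96.        ]]
```

View pics/chk.png

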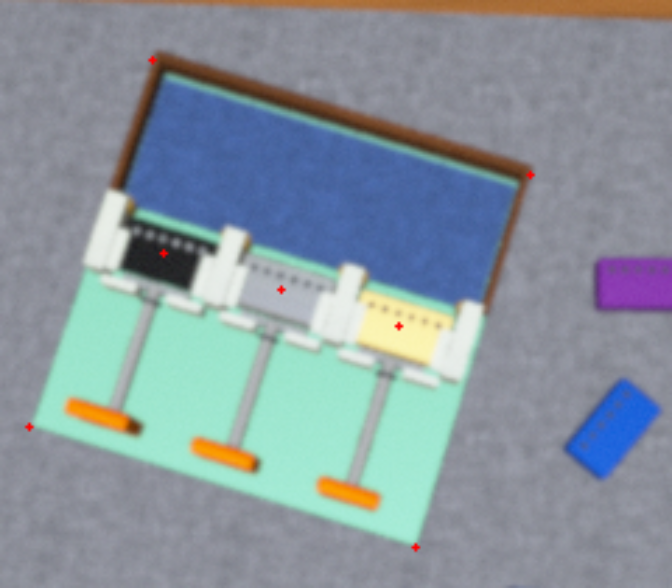

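Fit residuals are at most 0.7 px, and the projected dock corners and bay centres land on the picture. The crop confirms the cream pickup is in the right bay (crop 400,325), with its tab at crop (350,493), about (502,-27) in the world. I'll move to behind that tab with the fingers shut.

```bash
python3 -m creep '[{"hand":0,"tx":0.046,"ty":-0.0385},{"hand":0,"tx":0.046,"ty":-0.0385},{"hand":0,"tx":0.046,"ty":-0.0385},{"hand":0,"tx":0.046,"ty":-0.0385},{"hand":0,"tx":0.046,"ty":-0.0385}]'; python3 -m creep '[{"hand":0,"tx":0.046,"ty":-0.0385},{"hand":0,"tx":0.046,"ty":-0.0385},{"hand":0,"tx":0.046,"ty":-0.0385},{"hand":0,"tx":0.046,"ty":-0.0385},{"hand":0}]'; python3 -m creep '[{"hand":0,"spin":9},{"hand":0,"spin":9},{"hand":0,"spin":9},{"hand":0,"spin":8},{"hand":0}]'
cat > st.py <<'E'
from h import *; from plant import get_obs
import sys
o=get_obs();p=np.load("p.npy");R=Ro.from_euler("xyz",o["tcp_rot"]).as_matrix();t=np.array(o["tool_pos"])
a=p[2];D=np.array([[np.cos(a),-np.sin(a)],[np.sin(a),np.cos(a)]])
print("t",o["time"],"dock xy",(D.T@(t[:2]-p[:2])).round(1),"z",t[2].round(1),"F",np.round(o["contact_force"],1),"w",o["grip_width"])
print("yaw err deg",np.degrees(np.arctan2(R[1,0],R[0,0])-a).round(1),"tilt",R[:,2].round(3))
g=[float(v) for v in sys.argv[1:4]] if len(sys.argv)>3 else None
if g: print("tool shift mm",(R.T@(d2w(p,[g])[0]-t)).round(1))
E
python3 st.py -145 -88 68
```

```text
t 0.1 dock xy [-293.8 -628. ] z 240.1 F [-0.3 -0.1 -0.1] w 91.66214491902952
yaw err deg 35.1 tilt [-0.     0.001 -1.   ]
tool shift mm [ 432.5 -355.7  172.7]invalid input at $[0]: expected keys hand, tx, ty, tz, spin
invalid input at $[0]: expected keys hand, tx, ty, tz, spin
invalid input at $[0]: expected keys hand, tx, ty, tz, spin
```

All five keys are needed in each row.

```bash
python3 -m creep '[{"hand":0,"tx":0.046,"ty":-0.038,"tz":0,"spin":0},{"hand":0,"tx":0.046,"ty":-0.038,"tz":0,"spin":0},{"hand":0,"tx":0.046,"ty":-0.038,"tz":0,"spin":0},{"hand":0,"tx":0.046,"ty":-0.038,"tz":0,"spin":0},{"hand":0,"tx":0.046,"ty":-0.038,"tz":0,"spin":0}]'; python3 -m creep '[{"hand":0,"tx":0.046,"ty":-0.038,"tz":0,"spin":0},{"hand":0,"tx":0.046,"ty":-0.038,"tz":0,"spin":0},{"hand":0,"tx":0.046,"ty":-0.038,"tz":0,"spin":0},{"hand":0,"tx":0.046,"ty":-0.038,"tz":0,"spin":0},{"hand":0,"tx":0,"ty":0,"tz":0,"spin":0}]'; python3 -m creep '[{"hand":0,"tx":0,"ty":0,"tz":0,"spin":9},{"hand":0,"tx":0,"ty":0,"tz":0,"spin":9},{"hand":0,"tx":0,"ty":0,"tz":0,"spin":9},{"hand":0,"tx":0,"ty":0,"tz":0,"spin":8},{"hand":0,"tx":0,"ty":0,"tz":0,"spin":0}]'
python3 st.py -145 -88 68
```

```text
time: 0.72
tool_pos: [328.3, -238.4, 240.6]
tcp_rot: [3.142, -0.0, 0.336]
contact_force: [0.0, -0.2, -0.3]
grip_width: 46.2
finger_force: 0.0
time: 1.35
tool_pos: [452.3, -32.5, 240.3]
tcp_rot: [-3.141, 0.0, 0.343]
contact_force: [0.2, -0.4, 0.2]
grip_width: 0.7
finger_force: 0.0
time: 1.98
tool_pos: [450.8, -36.7, 240.5]
tcp_rot: [3.141, 0.001, -0.274]
contact_force: [0.5, -0.7, 0.3]
grip_width: 0.5
finger_force: 0.0
t 1.975 dock xy [-152.2 -111.3] z 240.5 F [ 0.5 -0.7  0.3] w 0.4902824660590403
yaw err deg 0.1 tilt [-0.001 -0.    -1.   ]
tool shift mm [  7.4 -23.3 172.5]
```

```bash
python3 -m creep '[{"hand":0,"tx":0.005,"ty":-0.023,"tz":0.02,"spin":0},{"hand":0,"tx":0,"ty":0,"tz":0.05,"spin":0},{"hand":0,"tx":0,"ty":0,"tz":0.05,"spin":0},{"hand":0,"tx":0,"ty":0,"tz":0.052,"spin":0},{"hand":0,"tx":0,"ty":0,"tz":0,"spin":0}]'
python3 st.py -145 -88 68
python3 - <<'E'
from plant import cams
import cv2
a=cams.capture("scene")["color"][130:330,180:460,::-1];cv2.imwrite("pics/s1.png",cv2.resize(a,None,fx=2.5,fy=2.5))
E
```

```text
time: 2.6
tool_pos: [459.5, -15.1, 66.0]
tcp_rot: [3.141, 0.008, -0.272]
contact_force: [-0.7, 0.4, -0.0]
grip_width: 0.5
finger_force: 0.0
t 2.6 dock xy [-149.7  -88.1] z 66.0 F [-0.7  0.4 -0. ] w 0.5398802091996974
yaw err deg 0.2 tilt [-0.008  0.002 -1.   ]
tool shift mm [ 4.7 -0.1 -2. ]
```

View pics/s1.png

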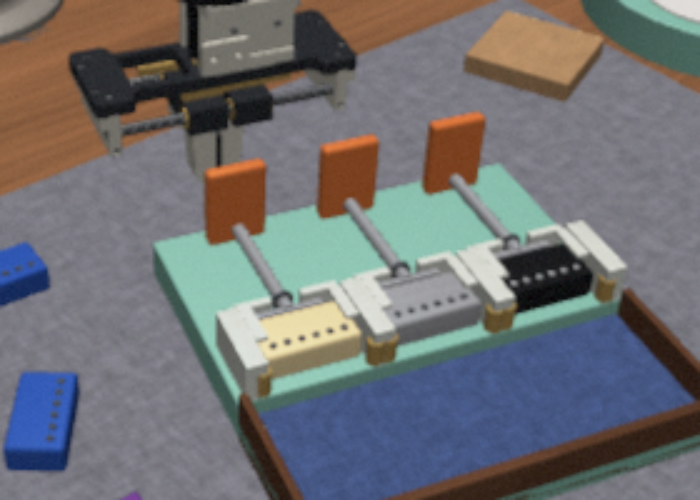

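The fingers stand centred behind the cream bay's tab (crop 235,200), and the gripper body is clear of the tab tops. I'll push now, watching the force.

```bash
python3 -m creep '[{"hand":0,"tx":0.01,"ty":0,"tz":0,"spin":0},{"hand":0,"tx":0.01,"ty":0,"tz":0,"spin":0},{"hand":0,"tx":0.01,"ty":0,"tz":0,"spin":0},{"hand":0,"tx":0.008,"ty":0,"tz":0,"spin":0},{"hand":0,"tx":0.008,"ty":0,"tz":0,"spin":0}]'
python3 st.py; python3 -m creep '[{"hand":0,"tx":0.008,"ty":0,"tz":0,"spin":0},{"hand":0,"tx":0.008,"ty":0,"tz":0,"spin":0},{"hand":0,"tx":0,"ty":0,"tz":0,"spin":0}]'; python3 st.py -64 -88 68
```

```text
time: 3.28
tool_pos: [505.2, -27.2, 68.9]
tcp_rot: [3.141, 0.004, -0.274]
contact_force: [-8.5, 2.2, 6.4]
grip_width: 0.5
finger_force: 4.3
t 3.275 dock xy [-102.4  -87.3] z 68.9 F [-8.5  2.2  6.4] w 0.4519561359004334
yaw err deg 0.2 tilt [-0.004  0.001 -1.   ]
time: 3.65
tool_pos: [521.5, -31.8, 68.8]
tcp_rot: [3.141, 0.002, -0.274]
contact_force: [-5.2, 1.4, 3.0]
grip_width: 0.3
finger_force: 2.2
t 3.65 dock xy [-85.5 -87.2] z 68.8 F [-5.2  1.4  3. ] w 0.3267177258290447
yaw err deg 0.2 tilt [-0.002  0.    -1.   ]
tool shift mm [21.5  0.8  0.8]
```

```bash
python3 -m creep '[{"hand":0,"tx":0.008,"ty":0,"tz":0,"spin":0},{"hand":0,"tx":0.008,"ty":0,"tz":0,"spin":0},{"hand":0,"tx":0.006,"ty":0,"tz":0,"spin":0},{"hand":0,"tx":0,"ty":0,"tz":0,"spin":0}]'; python3 st.py
python3 - <<'E'
from plant import cams
import cv2
a=cams.capture("scene")["color"][130:330,180:460,::-1];cv2.imwrite("pics/s2.png",cv2.resize(a,None,fx=2.5,fy=2.5))
E
```

```text
time: 4.15
tool_pos: [542.7, -37.7, 68.7]
tcp_rot: [3.141, 0.002, -0.274]
contact_force: [-4.7, 0.9, 3.6]
grip_width: 0.1
finger_force: 2.7
t 4.15 dock xy [-63.5 -87.2] z 68.7 F [-4.7  0.9  3.6] w 0.14233299514727887
yaw err deg 0.1 tilt [-0.002  0.    -1.   ]
```

View pics/s2.png

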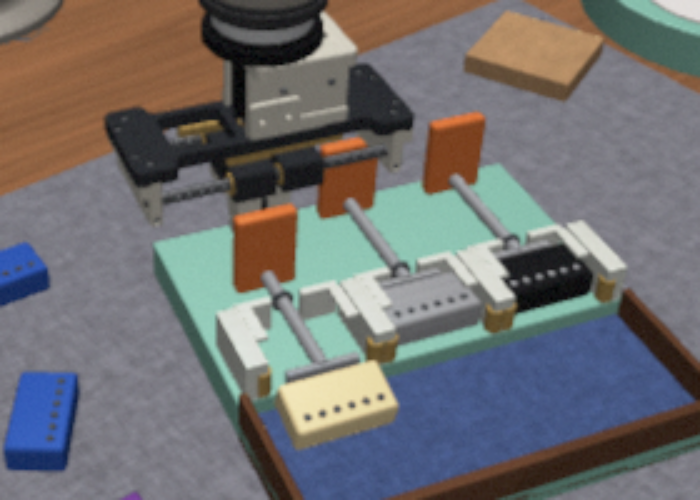

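The cream pickup (crop 335,405) is past the edge, with the pusher right behind it. I'll go on gently to the end stop.

```bash
python3 -m creep '[{"hand":0,"tx":0.003,"ty":0,"tz":0,"spin":0},{"hand":0,"tx":0.002,"ty":0,"tz":0,"spin":0},{"hand":0,"tx":0,"ty":0,"tz":0,"spin":0}]'; python3 st.py
python3 - <<'E'
from h import *;from plant import cams
c=cams.capture("scene");S,a=blobs(c,(240,160,400,260));p=np.load("p.npy");s=S[np.argmin(S[:,0])]
f=lambda x:tabc(c,p,-88,x[0])[0]-s
r=least_squares(f,[-50.],diff_step=1e-3);print("tab x",r.x,r.fun)
E
```

```text
time: 4.58
tool_pos: [546.3, -38.8, 68.7]
tcp_rot: [3.141, 0.004, -0.274]
contact_force: [-8.3, 1.7, 6.3]
grip_width: 0.3
finger_force: 4.3
t 4.575 dock xy [-59.7 -87.2] z 68.7 F [-8.3  1.7  6.3] w 0.3497708481883245
yaw err deg 0.2 tilt [-0.004  0.001 -1.   ]
tab x [-46.45194004] [ 0.11378436 -0.07171571]
```

```bash
python3 -m creep '[{"hand":0,"tx":0.002,"ty":0,"tz":0,"spin":0},{"hand":0,"tx":0,"ty":0,"tz":0,"spin":0},{"hand":0,"tx":0,"ty":0,"tz":0,"spin":0}]'; python3 st.py -150 -88 68
python3 - <<'E'
from plant import cams
import cv2
a=cams.capture("scene")["color"][210:330,250:410,::-1];cv2.imwrite("pics/s3.png",cv2.resize(a,None,fx=4,fy=4))
E
```

```text
time: 5.0
tool_pos: [546.3, -38.8, 68.7]
tcp_rot: [3.141, 0.008, -0.274]
contact_force: [-14.8, 3.9, 11.6]
grip_width: 0.6
finger_force: 7.8
t 5.0 dock xy [-59.7 -87.2] z 68.7 F [-14.8   3.9  11.6] w 0.6104728373665709
yaw err deg 0.2 tilt [-0.008  0.002 -1.   ]
tool shift mm [-90.3   0.6   1.4]
```

View pics/s3.png

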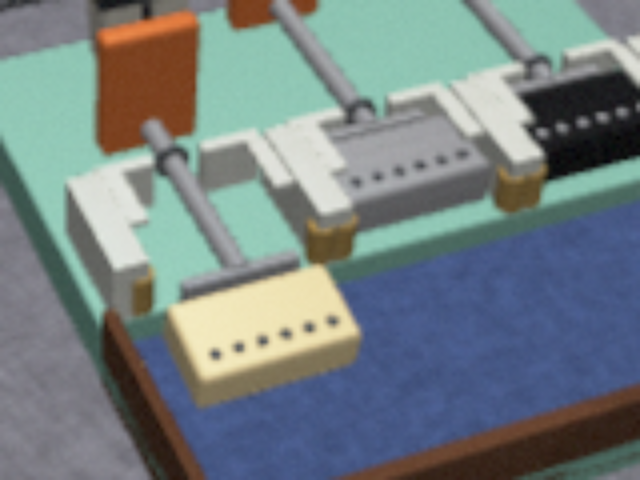

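The slide is on its end stop: the force rose to about 15 N without motion. The cream pickup (crop 263,335) lies flat on the felt. I'll back off and let the slide return.

```bash
python3 -m creep '[{"hand":0,"tx":-0.015,"ty":0,"tz":0,"spin":0},{"hand":0,"tx":-0.02,"ty":0,"tz":0,"spin":0},{"hand":0,"tx":-0.02,"ty":0,"tz":0,"spin":0},{"hand":0,"tx":-0.02,"ty":0,"tz":0,"spin":0},{"hand":0,"tx":-0.025,"ty":0,"tz":0,"spin":0}]';  python3 -m creep '[{"hand":0,"tx":0,"ty":0,"tz":0,"spin":0},{"hand":0,"tx":0,"ty":0,"tz":-0.05,"spin":0},{"hand":0,"tx":0,"ty":0,"tz":-0.05,"spin":0},{"hand":0,"tx":0,"ty":0,"tz":0,"spin":0},{"hand":0,"tx":0,"ty":0,"tz":0,"spin":0}]'; python3 st.py
python3 - <<'E'
from h import *;from plant import cams
p=np.load("p.npy");c=cams.capture("scene");S,a=blobs(c,(240,160,400,240));S=S[np.argsort(-S[:,0])]
for y,s in zip((88,0,-88),S): print(y,least_squares(lambda x:tabc(c,p,y,x[0])[0]-s,[-90.],diff_step=1e-3).x)
a=c["color"][130:330,180:460].copy()
h=cv2.cvtColor(c["color"],cv2.COLOR_RGB2HSV)[200:330,260:400];m=cv2.inRange(h,(18,50,120),(32,190,255))
n,_,st,ce=cv2.connectedComponentsWithStats(m);j=1+np.argmax(st[1:,4]);s=ce[j]+[260,200];print("cream px",s,st[j])
print("cream dock xy (centre at z 28)",least_squares(lambda q:(proj(c,d2w(p,[[q[0],q[1],28]]))-s)[0],[90.,-80.]).x)
cv2.imwrite("pics/s4.png",cv2.resize(a[:,:,::-1],None,fx=2.5,fy=2.5))
E
```

```text
time: 5.68
tool_pos: [454.1, -12.8, 69.0]
tcp_rot: [-3.142, -0.002, -0.274]
contact_force: [-0.6, 0.4, 0.1]
grip_width: 0.7
finger_force: 0.0
time: 6.3
tool_pos: [454.1, -12.9, 168.5]
tcp_rot: [3.142, -0.001, -0.274]
contact_force: [-0.8, 0.1, -0.8]
grip_width: 0.1
finger_force: 0.0
t 6.3 dock xy [-155.4  -87.4] z 168.5 F [-0.8  0.1 -0.8] w 0.136570450325306
yaw err deg 0.1 tilt [ 0.001 -0.    -1.   ]
88 [-106.37367961]
0 [-106.60327377]
-88 [-106.46535082]
cream px [315.01674877 293.35862069] [  31   77   48   34 1015]
cream dock xy (centre at z 28) [ 75.28609606 -87.4443399 ]
```

View pics/s4.png

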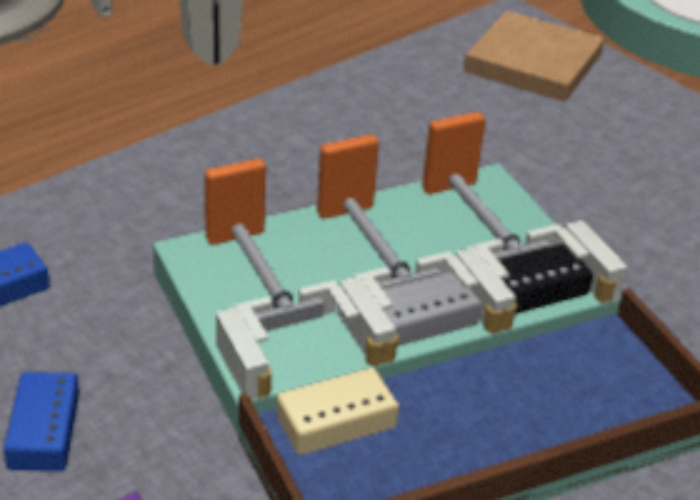

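All three slides are back at rest. The cream pickup lies flat in the tray at dock (75,-87), and the nickel and black pickups sit unmoved in their bays. The gripper is clear.

```bash
python3 -c "
from plant import close_job;print(close_job())"
```

```text
the job is handed in; nothing more can be done
None
```

The cream pickup is ejected and lies flat in the catch tray, its slide and the other two are back at rest, the black and nickel pickups are still in their bays, and the job is handed in (no verdict was returned).

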